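Clamp a tube rack on the shaker with the cam lock

ROBOT

A 7-joint arm with a two-finger parallel gripper is mounted at the origin on a cart in front of the work surface, level with it; the furniture and walls round the work are solid. World frame = base frame: x ahead of the robot, y to its left, z up, the work surface at z = 0. Lengths are in m, angles in rad, forces in N, time in s.
With the tool pointing down it reaches from about 0.425 to 0.925 m from the base axis. Payload 6.8 kg.
Tool frame: the origin (TCP) lies on the front face of the gripper's body, between the roots of the fingers; the fingertips stand 73 mm ahead of it and the grasp point (between the pads) lies 54 mm ahead of it (env.nose_length is the distance from the TCP to the fingertips, in m); z points along the fingers, y is the direction in which the jaws open and shut (so a half turn about z gives the same grasp; the last joint's range is limited). The gripper opens to 85 mm and grips with 20 to 120 N. Pads are 22 mm wide; open, the fingers measure 114 mm over their backs; the gripper's body (76 mm by 85 mm) begins 54 mm behind the grasp point. The pads swing forward as they close: fully open they stand 13 mm farther back than shut.
Start: joints at [-0.108, 0.477, 0.022, 1.555, -0.011, 1.109, -0.083], TCP at [0.675, 0, 0.304] pointing down, gripper open.
Joint ranges: [-2.96, 2.96], [-0.34, 2.1], [-1.41, 1.46], [0.24, 2.44], [-1.37, 4.51], [0.17, 1.92], [-2.96, 2.96]. Speed limits (rad/s): [2.39, 2.39, 3.14, 3.14, 3.14, 3.14, 3.14].

INTERFACE

Orientations are given as a unit quaternion [w, x, y, z].
In Python, from cell import env, kin, camera, calibration, job gives the robot as it stands. The module is installed in compiled form; this text tells all that it offers. Calls block until the motion is done:
- env.reach(position, orientation): joint-space move of the TCP to a pose.
- env.movel(position, velocity=0.15, rot=None, stop_force=None): straight line of the TCP; rot=None keeps the orientation; velocity is the mean speed in m/s. With stop_force (N) it stops when the force on the tool has changed by that much, and returns True; else False.
- env.goto_joints(angles): joint-space move.
- env.grip(opening, f_grip=None): finger opening in m; f_grip is the grip in N (None keeps the last); returns when the fingers have stopped.
- env.dwell(seconds).
- kin.inverse_kinematics(position, orientation): joint angles nearest the present ones, or None.
- env.get_state(): the state.
- camera(name): name is "scene" or "side" or "wrist"; returns (picture, depth): 384x512x3 uint8, blue, green, red; 384x512 float32, m along the optical axis (not along the pixel's ray), 0 where there is no reading.
- calibration(name): a dict with "fx", "fy", "cx", "cy" (pixels), "k1" (the pictures are not rectified: a ray, as slopes to the right and down, at radius r is drawn at 1 + k1 r^2 times it, then the intrinsics apply), "rvec" (rotation vector, rad) and "tvec" (3), from world to camera coordinates, as OpenCV has them. Camera axes: x right, y down, z forward; pixel columns grow to the right and rows downward; lengths in m; the calibration is good to about 2 mm. A picture is of the moment at which its call begins: read the wrist's pose just before it. calibration takes no time and is no camera call; for the wrist camera it gives the pose at the moment of the call.
A pose or a line that the arm cannot do raises env.PlanningError and nothing moves.
- job.job_done(): hands the job in, once; it reports no verdict.
The state is a dict: "time": time; "qpos": joint angles; "joint_velocities": joint speeds; "joint_torque": joint torques, N m; "tcp_pos": TCP position; "orientation": TCP orientation; "force": force on the tool from outside, world axes, zero at the start; "torque": the same for the moment, N m; "opening": finger opening in m.
Only numpy, scipy, OpenCV 4.12 (cv2) and the standard library are available. Lean on these libraries where they do the work, as an engineer would, in place of code of your own. Each camera call takes 0.05 s, during which the arm holds its last target.

TASK

Clamp the rack of blood tubes on the shaker: swing the red-knobbed lever outward as far as it goes, which turns its cam to the low point and frees the slide; then push the slide forward by its blue upright plate until its bar holds the rack square and tight against the fence at the back; then swing the lever all the way back to lock it. This is fingertip work: nothing needs gripping and nothing is to be lifted. Do not touch the rack or its tubes, and leave the bottles and the dish where they stand.

Things in the scene. Friction and masses are not known exactly. Their poses are not given: they have to be found in the camera images.
- shaker: White bench shaker, 270 x 250 mm light grey platform whose top is 64 mm above the worktop; it stands fixed. Origin: centre of the footprint, on the worktop; x points from the slide's push plate towards the fence (away from the robot), y left, z up. The fence (150 mm wide, 42 mm high) crosses the far end of the platform, its face at x = +118 mm. The slide runs along x at y = 0.
- clamp_slide (a joint): Travel of the clamp slide along the shaker's +x in m: 0 fully back, end stop 0.060; it starts somewhere from 0 to 0.012. At 0.050 the bar has the rack tight against the fence, which then stops it firmly. Free it moves with about 2 N plus 1 to 2 N for the rack and stays where it is left; with the cam locked a brake shoe holds it against pushes up to about 50 N.
- push_plate (a point): Centre of the rear face (towards the robot) of the blue upright plate at the rear end of the slide: 42 mm wide (y), 10 mm thick (x), from 2 to 46 mm above the platform; this point is 30 mm above the platform. Push it along the shaker's +x. The plate stands 120 mm behind the clamping face of the bar, well clear of the tubes.
- clamp_bar (a point): Centre of the clamping face of the slide's cross bar (steel with black rubber facing, 120 mm wide, from 2 to 40 mm above the platform), 120 mm ahead of push_plate; this point is 21 mm above the platform.
- clamp_cam (a joint): Angle of the pear-shaped cam and its lever in rad, growing counter-clockwise seen from above: 0 = high point, cam nose presses the brass brake shoe on the slide (locked, end stop); from 1.25 on the low, round side faces the shoe and the slide is free; end stop 1.66. It starts from 0 to 0.12, locked. It stays where it is left; the knob must be pushed with about 1 N, up to about 8 N near the locked end.
- cam_axis (a point): Point on the cam's upright turning axis, to the right of the slide (at x = -60, y = -52.5 mm of the shaker; the spring-seated axis gives 1.5 mm either way), at the same height as lever_knob.
- lever_knob (a point): Centre of the red upright knob on the lever's end: 19 mm thick, 42 mm high, from 34 to 76 mm above the platform; this point is 56 mm above the platform and 66 mm from the cam axis. The dark steel lever under it lies 27 to 34 mm above the platform, 13 mm wide. At joint value 0 the lever points 200 deg counter-clockwise from the shaker's x (towards the robot and a little to the right); fully released it points 295 deg (to the right and a little forward).
- rack_mid (a point): Centre of the loose blue rack of capped blood tubes, half-way up (46 mm above its foot): 76 mm along its x, 125 mm along y, 92 mm high, about 0.22 kg, standing on the platform between bar and fence with its x roughly along the shaker's x. When it is against the fence its centre is at x = +80 mm of the shaker; it starts 3 to 12 mm short of that.
- buffer_bottle: Loose white bottle with white cap and light blue stripe, 45 mm across, 110 mm high, beside the shaker (the three bystanders change places); origin at its foot. To be left alone.
- dye_bottle: Loose white bottle with blue cap, 36 mm across, 85 mm high, beside the shaker; origin at its foot. To be left alone.
- petri_dish: Loose clear dish with pink contents, 61 mm across, 16 mm high, beside the shaker; origin at its foot. To be left alone.
- tube_rack: The same rack; origin at the centre of its foot.

How it is judged:
On the way, in this order (a step that is already met when the one before it is completed fails the run):
1. the cam is turned to its low point (1.25 rad or more) before the slide has moved 4 mm (value of joint clamp_cam above 1.25 rad and distance of clamp_bar from where it was at the start of the episode below 0.004 m), for 0.2 s.
2. with the cam still low, the slide has been pushed forward until rack and bar are within 2.5 mm of tight against the fence (value of joint clamp_slide above 0.0475 m and x of rack_mid in the frame of shaker above 0.0775 m and value of joint clamp_cam above 1.2 rad), for 0.2 s.
At the end, for the whole second after the job is handed in: The slide is within 2.5 mm of tight (joint above 0.0475), the rack stands upright and square (3 deg) on the platform, within 2.5 mm of the fence and within 25 mm of the middle, the cam is back within 0.2 rad of its locked end, and all is at rest (value of joint clamp_slide above 0.0475 m and x of rack_mid in the frame of shaker above 0.0775 m and angle between rack_mid's own z axis and vertical below 0.06 rad and angle between the x axis of rack_mid and the x axis of shaker, either way round below 0.05 rad and value of joint clamp_cam below 0.2 rad and z of rack_mid in the frame of shaker between 0.106 and 0.114 m and y of rack_mid in the frame of shaker between -0.025 and 0.025 m and linear speed of tube_rack below 0.01 m/s and velocity of joint clamp_cam between -0.05 and 0.05 rad/s and velocity of joint clamp_slide between -0.005 and 0.005 m/s); the robot touches nothing.
It fails at once if the rack is lifted more than 8 mm off the platform or tipped by more than 14 deg (z of rack_mid in the frame of shaker above 0.118 m or angle between rack_mid's own z axis and vertical above 0.25 rad).
It fails at once if the robot touches the rack or its tubes with more than 2 N (contact force between any of the arm, the fingers and tube_rack above 2 N).
It fails at once if a bottle or the dish is moved more than 12 mm (distance of any of buffer_bottle, dye_bottle, petri_dish from where it was at the start of the episode above 0.012 m).
It also fails if it takes over 72 s, if anything falls off the work surface, if the arm or the gripper's body presses on something with over 40 N, if the wrist force passes 120 N, or if a joint passes its speed limit or range.

## Working session

There is one attempt and no reset: what is moved stays moved. The work goes in short steps, each a Python script; the robot and the scene stay as the last script left them, time stands still between calls to the robot, and variables do not carry over. Pictures are saved under pics/ and viewed, and the job is handed in when it is done.

```bash
mkdir -p pics
python3 - <<'E'
from cell import env,camera,calibration
import cv2,numpy as np
for n in ["scene","side","wrist"]:
    c=calibration(n); p,d=camera(n); cv2.imwrite(f"pics/{n}0.png",p); np.save(f"pics/{n}0.npy",d)
    print(n,{k:np.round(v,4).tolist() for k,v in c.items()})
    np.savez(f"pics/{n}0cal.npz",**c)
s=env.get_state(); print(s["time"],s["tcp_pos"],s["orientation"],s["force"],s["opening"])
E
```

```text
scene {'fx': 403.8796, 'fy': 403.8796, 'cx': 258.2135, 'cy': 188.4499, 'k1': -0.0814, 'rvec': [0.7282, -2.3264, 1.4542], 'tvec': [0.545, 0.157, 0.8138]}
side {'fx': 453.7616, 'fy': 453.7616, 'cx': 256.9546, 'cy': 192.9053, 'k1': -0.0607, 'rvec': [1.9333, -0.1443, 0.1186], 'tvec': [-0.4886, 0.1934, 0.7673]}
wrist {'fx': 318.2064, 'fy': 318.2064, 'cx': 258.3938, 'cy': 196.3815, 'k1': 0.0111, 'rvec': [-2.8297, 0.001, 0.0017], 'tvec': [-0.6747, -0.0389, 0.3785]}
0.15 [ 6.74671371e-01 -2.51876439e-05  3.03165748e-01] [-4.42811765e-04  7.07125797e-01  7.07087451e-01 -4.98436440e-04] [-0.26952907  0.43018281  0.74378325] 0.08540997626360154
```

View pics/scene0.png

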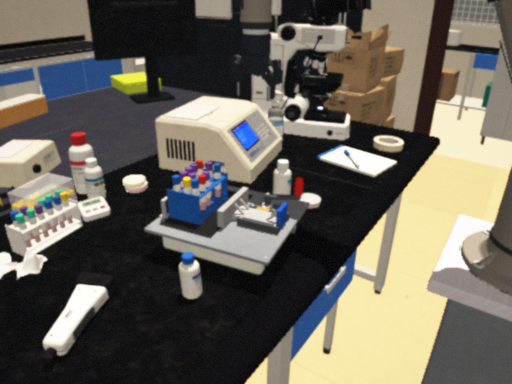

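View pics/side0.png

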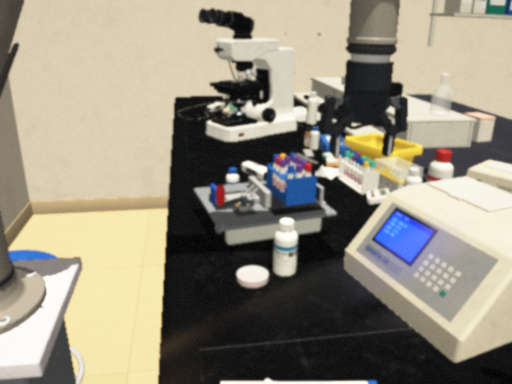

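View pics/wrist0.png

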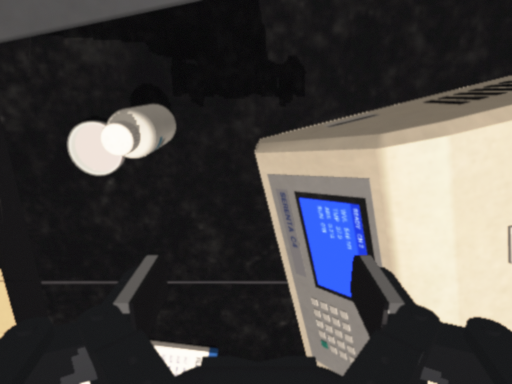

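```bash
cat > h.py <<'E'
import cv2,numpy as np
def load(n): 
    c=np.load(f"pics/{n}cal.npz"); return cv2.imread(f"pics/{n}.png"),np.load(f"pics/{n}.npy"),c
def rays(c,uv):
    uv=np.atleast_2d(np.array(uv,float)); 
    d=np.stack([(uv[:,0]-c["cx"])/c["fx"],(uv[:,1]-c["cy"])/c["fy"]],1)
    s=d.copy()
    for _ in range(15): s=d/(1+c["k1"]*(s**2).sum(1,keepdims=True))
    R=cv2.Rodrigues(np.array(c["rvec"]))[0]; o=-R.T@np.ravel(c["tvec"])
    return o,np.c_[s,np.ones(len(s))]@R
def plane(c,uv,z):
    o,r=rays(c,uv); return o+r*((z-o[2])/r[:,2:3])
def pts(c,d,uv):
    uv=np.atleast_2d(uv).astype(int); o,r=rays(c,uv); return o+r*d[uv[:,1],uv[:,0]][:,None]
def two(c1,uv1,c2,uv2):
    o1,r1=rays(c1,uv1);o2,r2=rays(c2,uv2);r1,r2=r1[0],r2[0]
    t=np.linalg.lstsq(np.c_[r1,-r2],o2-o1,rcond=None)[0]
    a,b=o1+t[0]*r1,o2+t[1]*r2; return (a+b)/2,np.linalg.norm(a-b)
E
python3 - <<'E'
from h import *
p,_,_=load("scene0"); cv2.imwrite("pics/scene0z.png",cv2.resize(p[150:310,140:340],None,fx=4,fy=4,interpolation=2)[:600])
p,_,_=load("side0"); cv2.imwrite("pics/side0z.png",cv2.resize(p[140:300,180:350],None,fx=4,fy=4,interpolation=2)[:600])
E
```

```text
(no output)
```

View pics/scene0z.png

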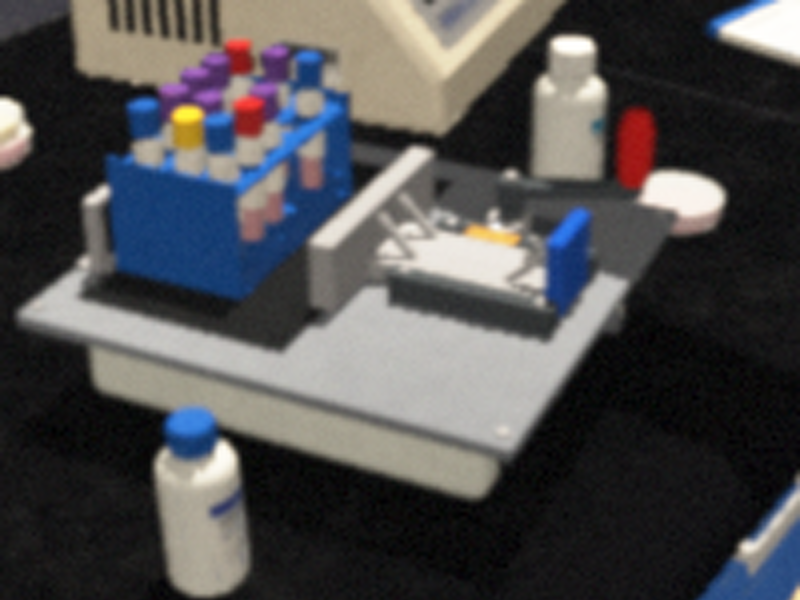

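View pics/side0z.png

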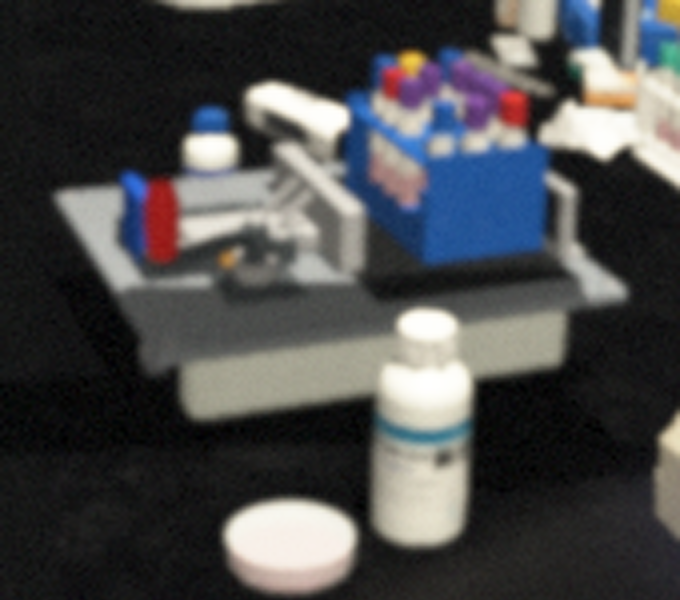

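Run:
```python
from h import *
np.set_printoptions(precision=4,suppress=True)
ps,ds,cs=load("scene0"); pd,dd,cd=load("side0")
S=lambda x,y:(x/4+140,y/4+150); D=lambda x,y:(x/4+180,y/4+140)
for n,q in dict(farleft=(18,312),nearleft=(512,450),nearright=(678,208)).items(): print("sc",n,plane(cs,S(*q),.064)[0], pts(cs,ds,S(*q))[0])
for n,q in dict(nearleft=(55,193),nearright=(142,355),farright=(628,293)).items(): print("sd",n,plane(cd,D(*q),.064)[0])
def red(p,box):
    x0,y0,x1,y1=box; h=cv2.cvtColor(p,cv2.COLOR_BGR2HSV); m=((h[...,0]<8)|(h[...,0]>172))&(h[...,1]>150)&(h[...,2]>60)
    k=np.zeros_like(m);k[y0:y1,x0:x1]=m[y0:y1,x0:x1];v,u=np.nonzero(k);return np.array([u.mean(),v.mean()]),np.array([u.min(),u.max(),v.min(),v.max()]),np.c_[u,v]
a,b,m1=red(ps,(290,170,310,205)); a2,b2,m2=red(pd,(212,180,230,210))
print(a,b,a2,b2); print("knob",two(cs,a,cd,a2)); P=pts(cs,ds,m1);print(np.median(P,0));P=pts(cd,dd,m2);print(np.median(P,0))
def blue(p,box):
    x0,y0,x1,y1=box; h=cv2.cvtColor(p,cv2.COLOR_BGR2HSV); m=(h[...,0]>105)&(h[...,0]<128)&(h[...,1]>150)&(h[...,2]>60)
    k=np.zeros_like(m);k[y0:y1,x0:x1]=m[y0:y1,x0:x1];v,u=np.nonzero(k);return np.c_[u,v]
m=blue(ps,(270,195,295,235));print(m.min(0),m.max(0));P=pts(cs,ds,m);print("plate",np.median(P,0),P.min(0),P.max(0))
# bystanders by depth
for n,q in dict(dye=(205,520),buf=(570,110),dish=(685,195)).items(): print(n,pts(cs,ds,S(*q))[0])
for n,q in dict(buf=(420,480),dish=(290,530),bufcap=(425,330)).items(): print(n,pts(cd,dd,D(*q))[0])
print("dish",plane(cd,D(290,533),.016),"buffoot",plane(cd,D(420,530),.0))
```

```text
sc farleft [0.6542 0.4148 0.064 ] [0.7397 0.3501 0.0004]
sc nearleft [0.3899 0.3664 0.064 ] [0.3916 0.3636 0.0627]
sc nearright [0.4367 0.1223 0.064 ] [0.4391 0.12   0.0623]
sd nearleft [0.3911 0.3603 0.064 ]
sd nearright [0.4279 0.1186 0.064 ]
sd farright [0.6992 0.1629 0.064 ]
[298.3829 186.1886] [294 303 177 196] [220.0076 194.9091] [217 223 184 205]
knob (array([0.4429, 0.1672, 0.1189]), np.float64(0.0023998972736263228))
[0.4407 0.1737 0.1201]
[0.4413 0.1608 0.1204]
[277 202] [287 227]
plate [0.4308 0.2564 0.0976] [0.0825 0.1627 0.064 ] [0.485  0.8565 0.4934]
dye [0.4858 0.4622 0.0433]
buf [0.5458 0.0635 0.0752]
dish [0.4852 0.0147 0.0139]
buf [0.5515 0.0214 0.037 ]
dish [0.4883 0.0193 0.0172]
bufcap [0.5534 0.0334 0.1104]
dish [[0.4888 0.0167 0.016 ]] buffoot [[0.5564 0.037  0.    ]]
```

```bash
cat >> h.py <<'E'
from scipy.spatial.transform import Rotation as Ro
def quat(phi):  # tool z down, tool x at world angle phi (deg)
    a=np.radians(phi); x=np.array([np.cos(a),np.sin(a),0]); z=np.array([0,0,-1.]); 
    q=Ro.from_matrix(np.c_[x,np.cross(z,x),z]).as_quat(); return np.r_[q[3],q[:3]]
def snap(n,name):
    from cell import camera,calibration
    c=calibration(n);p,d=camera(n);cv2.imwrite(f"pics/{name}.png",p);np.save(f"pics/{name}.npy",d);np.savez(f"pics/{name}cal.npz",**c)
E
python3 - <<'E'
from h import *
from cell import env
print(quat(90))
env.reach([.46,.13,.33],quat(100)); env.grip(0.0)
snap("wrist","wrist1"); s=env.get_state(); print(s["time"],s["tcp_pos"],s["opening"],s["qpos"])
E
```

```text
[0.         0.70710678 0.70710678 0.        ]
1.9583 [0.4599981  0.13001326 0.33002534] 5.1604429583022355e-05 [-0.31886413  0.12839681 -0.09533917  1.97477     0.01415371  1.03898443
 -0.24603855]
```

View pics/wrist1.png

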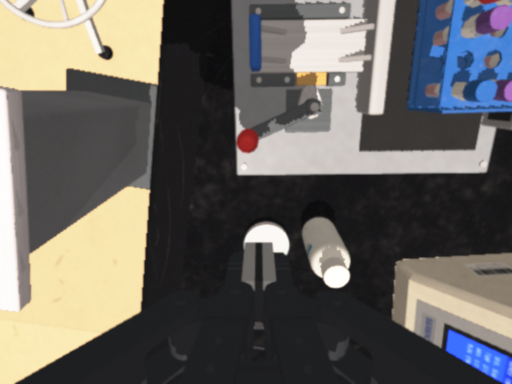

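```bash
python3 - <<'E'
from h import *
np.set_printoptions(precision=4,suppress=True)
p,d,c=load("wrist1")
h=cv2.cvtColor(p,cv2.COLOR_BGR2HSV); 
m=((h[...,0]<8)|(h[...,0]>172))&(h[...,1]>150)&(h[...,2]>60); m[:,:225]=0;m[:,265:]=0;m[:120]=0;m[160:]=0
v,u=np.nonzero(m);k=np.array([(u.min()+u.max())/2,(v.min()+v.max())/2]);print("knobpx",k,plane(c,k,.140),np.median(pts(c,d,np.c_[u,v]),0))
m=(h[...,0]>105)&(h[...,0]<128)&(h[...,1]>150)&(h[...,2]>60);m[:,:240]=0;m[:,270:]=0;m[80:]=0
v,u=np.nonzero(m);print("platepx",u.min(),u.max(),v.min(),v.max())
P=pts(c,d,np.c_[u,v]);t=abs(P[:,2]-.110)<.006;print("plate top",np.median(P[t],0),P[t].min(0),P[t].max(0))
print("plate L/R top rear",plane(c,[(250,13),(250,69)],.110))
e=plane(c,[(238,174),(509,174),(237,30)],.064);print("corners",e,np.degrees(np.arctan2(*(e[1]-e[0])[[1,0]])))
print("axis",pts(c,d,[(315,104)]),plane(c,[(315,106)],.1))
E
python3 - <<'E'
import cv2
p=cv2.imread("pics/wrist1.png");cv2.imwrite("pics/wrist1z.png",cv2.resize(p[0:190,215:415],None,fx=3,fy=3,interpolation=2))
E
```

```text
knobpx [247. 140.] [[0.444  0.1708 0.14  ]] [0.4443 0.1704 0.1374]
platepx 250 260 14 69
plate top [0.4368 0.2477 0.1081] [0.4298 0.2263 0.1043] [0.4438 0.267  0.111 ]
plate L/R top rear [[0.4297 0.2666 0.11  ]
 [0.4365 0.2256 0.11  ]]
corners [[0.4395 0.1224 0.064 ]
 [0.7261 0.1725 0.064 ]
 [0.4172 0.26   0.064 ]] 9.912206953859261
axis [[0.4984 0.2075 0.1013]] [[0.499  0.2058 0.1   ]]
```

View pics/wrist1z.png

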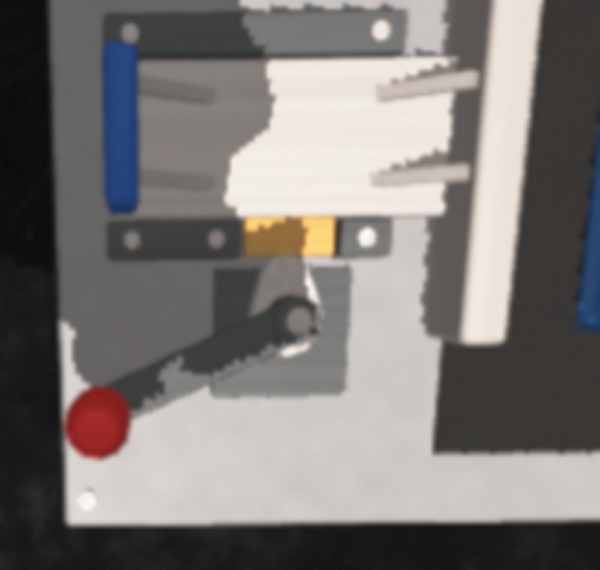

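```bash
cat >> h.py <<'E'
AX=np.array([.4987,.2065]); YAW=10.
def rt(a): # cam angle -> radial, tangent unit (world)
    th=np.radians(200+YAW)+a; return np.array([np.cos(th),np.sin(th)]),np.array([-np.sin(th),np.cos(th)])
def finger(a,off,tipz,ahead=False): # finger axis off from knob centre along tangent
    r,t=rt(a); xy=AX+.066*r+off*t
    return np.r_[xy,tipz+.073]
def phi(a): return 200+YAW+np.degrees(a)+90+180
E
python3 - <<'E'
from h import *
from cell import env
np.set_printoptions(precision=4,suppress=True)
print(env.nose_length)
a=.06
P=finger(a,-.029,.116); print(P,phi(a)-360)
env.reach([P[0],P[1],.27],quat(phi(a)))
print(env.movel(P,.08,stop_force=5))
s=env.get_state();print(s["tcp_pos"],s["force"]);
r,t=rt(a)
print(env.movel(finger(a,-.008,.116),.02,stop_force=3))
s=env.get_state();print(s["time"],s["tcp_pos"],s["force"],s["qpos"],"off",(s["tcp_pos"][:2]-AX-.066*r)@t)
snap("scene","scene2"); snap("side","side2")
p1=cv2.imread("pics/scene2.png")[150:290,200:360];p2=cv2.imread("pics/side2.png")[120:260,180:340]
cv2.imwrite("pics/z2.png",cv2.resize(np.hstack([p1,p2]),None,fx=2.5,fy=2.5,interpolation=2))
E
```

```text
0.0726
[0.4276 0.1943 0.189 ] 123.43774677078494
False
[0.4279 0.1945 0.1894] [ 0.2452 -0.0282  0.5873]
True
4.2667 [0.4344 0.184  0.1889] [-0.4564  1.2497  1.9775] [-0.3798  0.3116 -0.1783  2.1246  0.0815  0.712  -0.0282] off -0.016656465260269822
```

View pics/z2.png

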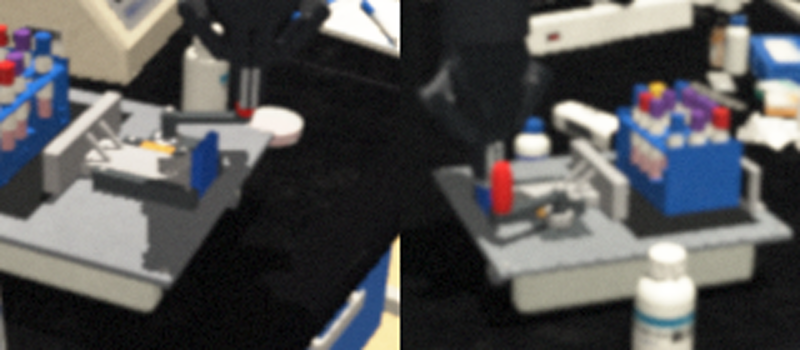

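Run:
```python
from h import *
from cell import env,kin
np.set_printoptions(precision=3,suppress=True)
off=-.0165
for a in np.linspace(.2,1.66,12):
    st=env.movel(finger(a,off,.116),.05,rot=quat(phi(a)),stop_force=18)
    s=env.get_state(); print(round(a,2),st,s["time"],s["force"][:3],s["qpos"][[0,6]])
    if st: break
snap("scene","scene3"); snap("side","side3")
p1=cv2.imread("pics/scene3.png")[150:290,200:360];p2=cv2.imread("pics/side3.png")[120:260,180:340]
cv2.imwrite("pics/z3.png",cv2.resize(np.hstack([p1,p2]),None,fx=2.5,fy=2.5,interpolation=2))
```

```text
0.2 False 4.7083 [ 0.363 -0.186 -0.514] [-0.339  0.117]
0.33 False 5.0417 [ 0.108 -0.473  0.159] [-0.3    0.256]
0.47 False 5.375 [-0.949  0.818 -0.578] [-0.261  0.396]
0.6 False 5.7083 [ 0.31  -0.502 -0.202] [-0.224  0.534]
0.73 False 6.0417 [-0.44   0.132 -0.326] [-0.188  0.67 ]
0.86 False 6.375 [-1.548 -0.129  0.09 ] [-0.154  0.804]
1.0 False 6.7083 [ 0.714 -0.828  0.629] [-0.122  0.935]
1.13 False 7.0417 [ 0.516 -0.152  0.089] [-0.093  1.063]
1.26 False 7.375 [-0.769 -0.698 -0.211] [-0.066  1.189]
1.39 False 7.7083 [-0.048 -0.207  0.962] [-0.041  1.311]
1.53 False 8.0417 [ 0.243  0.298 -0.189] [-0.019  1.431]
1.66 False 8.375 [-5.508 -2.2    2.51 ] [0.001 1.549]
```

View pics/z3.png

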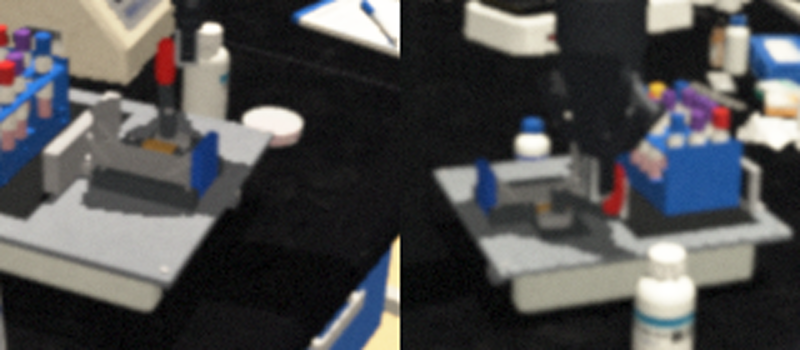

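Run:
```python
from h import *
from cell import env
np.set_printoptions(precision=4,suppress=True)
s=env.get_state(); p=s["tcp_pos"]; _,t=rt(1.62)
env.movel(np.r_[p[:2]-.012*t,p[2]],.08); p=env.get_state()["tcp_pos"]; env.movel([p[0],p[1],.28],.15)
X=np.array([np.cos(np.radians(YAW)),np.sin(np.radians(YAW))]); pl=np.array([.433,.2468])
st=pl-.034*X
env.reach(np.r_[st,.28],quat(190)); print(env.movel(np.r_[st,.084+.073],.12,stop_force=6))
s=env.get_state();print(s["time"],s["tcp_pos"],s["force"],s["qpos"])
print(env.movel(np.r_[pl+.052*X,.157],.03,stop_force=14))
s=env.get_state();print(s["time"],s["tcp_pos"],s["force"],"adv from plate rear",(s["tcp_pos"][:2]-pl)@X)
snap("scene","scene4"); snap("side","side4")
p1=cv2.imread("pics/scene4.png")[150:290,180:340];p2=cv2.imread("pics/side4.png")[120:260,180:340]
cv2.imwrite("pics/z4.png",cv2.resize(np.hstack([p1,p2]),None,fx=2.5,fy=2.5,interpolation=2))
```

```text
False
11.4333 [0.3999 0.2411 0.1576] [-0.8686 -0.6404 -0.1566] [-0.2717  0.392  -0.4791  2.14    0.2882  0.6692  0.7977]
True
13.325 [0.4596 0.2517 0.1563] [-0.3154  0.2935  0.188 ] adv from plate rear 0.027044781171824937
```

View pics/z4.png

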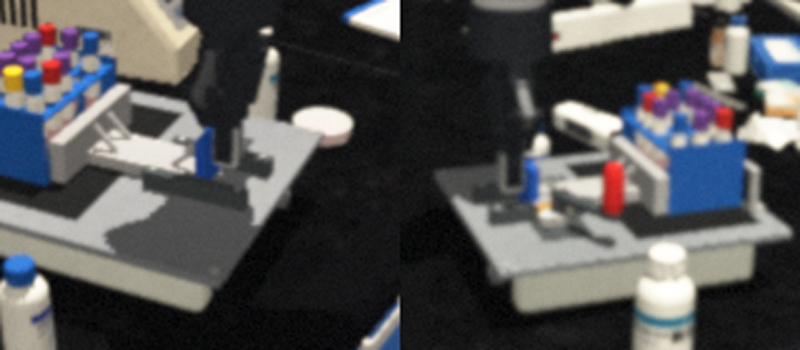

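Run:
```python
from h import *
from cell import env
np.set_printoptions(precision=4,suppress=True)
X=np.array([np.cos(np.radians(YAW)),np.sin(np.radians(YAW))]); pl=np.array([.433,.2468])
for k in range(4):
    r=env.movel(np.r_[pl+.052*X,.157],.012,stop_force=15)
    s=env.get_state();print(r,s["time"],s["tcp_pos"],s["force"],"adv",(s["tcp_pos"][:2]-pl)@X)
snap("wrist","wrist5");snap("scene","scene5"); snap("side","side5")
p1=cv2.imread("pics/scene5.png")[150:290,180:340];p2=cv2.imread("pics/side5.png")[120:260,180:340]
cv2.imwrite("pics/z5.png",cv2.resize(np.hstack([p1,p2]),None,fx=2.5,fy=2.5,interpolation=2))
```

```text
True 14.2 [0.4599 0.252  0.1555] [-0.7655 -0.0145 -0.1972] adv 0.027424473547112433
True 14.9083 [0.4603 0.2519 0.1547] [ 0.7441  0.1279 -0.6965] adv 0.027784320060563878
True 15.6417 [0.4608 0.2517 0.154 ] [-0.2276 -0.4935  0.0881] adv 0.028183052309706486
True 16.3917 [0.4612 0.2515 0.1533] [ 0.1735  0.0355 -0.1148] adv 0.028565731287761652
```

View pics/z5.png

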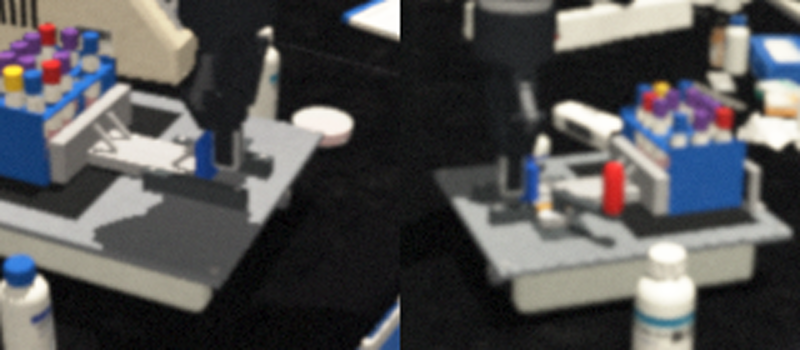

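Run:
```python
from h import *
np.set_printoptions(precision=4,suppress=True)
_,_,c=load("wrist5"); print("cam",rays(c,[(256,190)]))
p,d,c=load("scene5");cv2.imwrite("pics/s5.png",cv2.resize(p[120:250,180:340],None,fx=5,fy=5,interpolation=2)[:600])
p,d,c=load("side5");cv2.imwrite("pics/d5.png",cv2.resize(p[110:230,180:340],None,fx=5,fy=5,interpolation=2))
```

```text
cam (array([0.3869, 0.2388, 0.2246]), array([[ 0.2511,  0.0264, -0.9678]]))
```

View pics/wrist5.png

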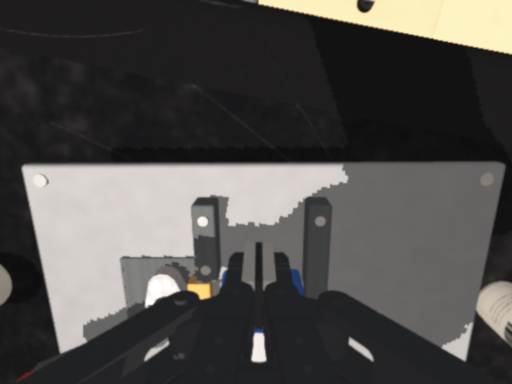

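View pics/s5.png

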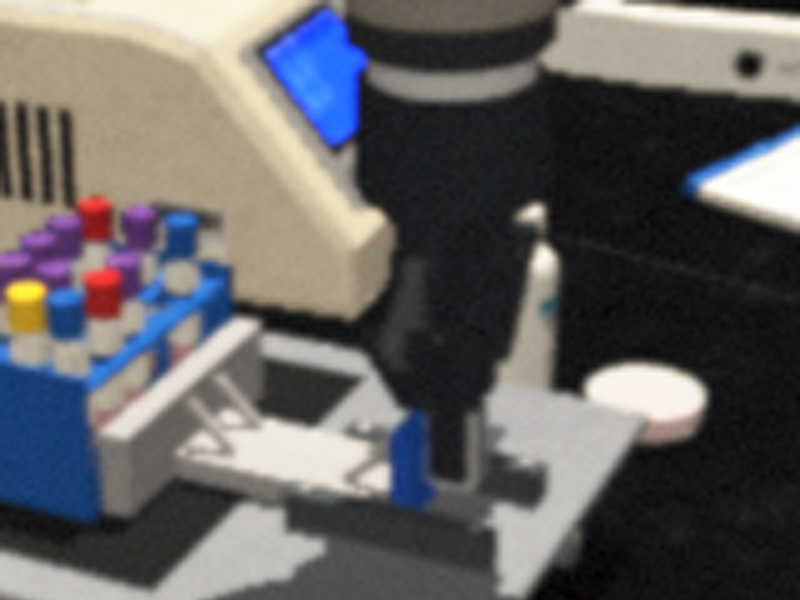

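View pics/d5.png

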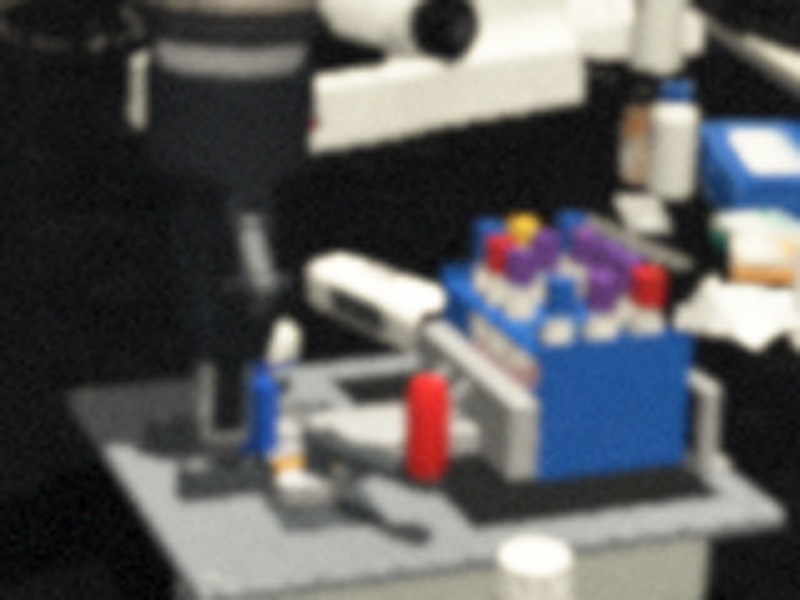

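Run:
```python
from h import *
from cell import env
np.set_printoptions(precision=4,suppress=True)
X=np.array([np.cos(np.radians(YAW)),np.sin(np.radians(YAW))])
p=env.get_state()["tcp_pos"]; env.movel(np.r_[p[:2]-.02*X,p[2]],.06); p=env.get_state()["tcp_pos"]
env.movel([p[0],p[1],.33],.2); env.reach([.50,.14,.33],quat(100)); snap("wrist","wrist6"); print(env.get_state()["time"])
p,d,c=load("wrist6"); h=cv2.cvtColor(p,cv2.COLOR_BGR2HSV)
cv2.imwrite("pics/w6.png",cv2.resize(p[0:200,160:480],None,fx=2.5,fy=2.5,interpolation=2))
m=((h[...,0]>105)&(h[...,0]<128)&(h[...,1]>150)&(h[...,2]>60)).astype(np.uint8)
n,l,st,ce=cv2.connectedComponentsWithStats(m)
for i in range(1,n):
    if st[i,4]>60:
        v,u=np.nonzero(l==i);P=pts(c,d,np.c_[u,v]); 
        q=P[np.abs(P[:,2]-.110)<.008]; sx=(P[:,:2]-[.549,.268])@X
        print(st[i],np.median(P,0),"sx",np.percentile(sx,[2,50,98]), "topz",np.percentile(P[:,2],[5,95]))
```

```text
19.2667
[ 385    0  118  118 6566] [0.6164 0.2634 0.1214] sx [0.0419 0.0643 0.1131] topz [0.0768 0.1524]
[249  18  11  56 536] [0.476  0.255  0.1082] sx [-0.0783 -0.0743 -0.0702] topz [0.1068 0.1096]
[425 338  53  30 235] [ 0.7336 -0.0061  0.1303] sx [-0.0217  0.1339  0.1534] topz [0.1055 0.3326]
```

View pics/w6.png

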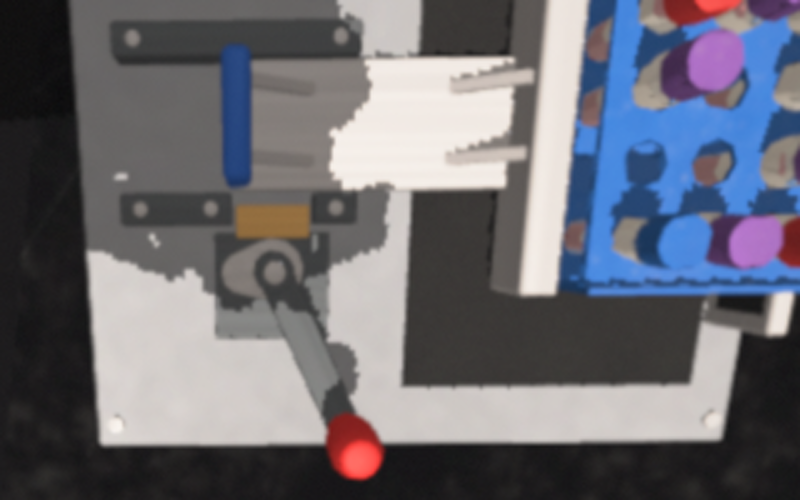

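Run:
```python
from h import *
from cell import env
np.set_printoptions(precision=3,suppress=True)
a=1.64
P=finger(a,.036,.116); env.reach([P[0],P[1],.28],quat(phi(a))); print(env.movel(P,.12,stop_force=5))
off=.0165
for a in np.r_[np.linspace(1.6,.3,11),.2,.12,.06,.02]:
    st=env.movel(finger(a,off,.116),.05 if a>.3 else .03,rot=quat(phi(a)),stop_force=18)
    s=env.get_state(); r,t=rt(a); print(round(a,2),st,round(s["time"],2),s["force"],"off",round((s["tcp_pos"][:2]-AX-.066*r)@t,4))
    if st: break
snap("scene","scene7"); snap("side","side7")
p1=cv2.imread("pics/scene7.png")[150:290,180:340];p2=cv2.imread("pics/side7.png")[120:260,180:340]
cv2.imwrite("pics/z7.png",cv2.resize(np.hstack([p1,p2]),None,fx=2.5,fy=2.5,interpolation=2))
```

```text
False
1.6 False 22.38 [-0.512  0.292 -0.301] off 0.0162
1.47 False 22.7 [-0.207  0.618  0.175] off 0.0165
1.34 False 23.02 [-0.513 -0.876 -0.433] off 0.0166
1.21 False 23.35 [-0.34   0.08   0.218] off 0.0166
1.08 False 23.68 [0.732 1.404 0.471] off 0.0166
0.95 False 24.0 [-0.212  0.308 -0.552] off 0.0166
0.82 False 24.32 [0.802 0.413 0.181] off 0.0166
0.69 False 24.65 [ 0.483 -0.688 -0.153] off 0.0168
0.56 False 24.98 [ 2.523 -4.791  0.058] off 0.0173
0.43 False 25.3 [ 3.095 -5.359  0.851] off 0.0176
0.3 False 25.74 [ 2.579 -7.783  0.818] off 0.0179
0.2 False 26.12 [ 2.939 -6.887  1.676] off 0.018
0.12 False 26.45 [ 0.862 -5.161  1.604] off 0.0174
0.06 False 26.73 [ 1.482 -5.508  2.625] off 0.0175
0.02 False 26.98 [ 3.395 -9.319 -0.046] off 0.0191
```

View pics/z7.png

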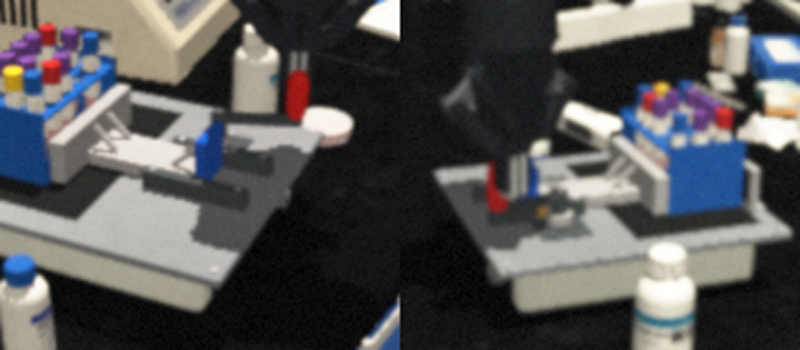

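Run:
```python
from h import *
from cell import env
np.set_printoptions(precision=4,suppress=True)
print(env.movel(finger(-.05,.0165,.116),.02,stop_force=12)); s=env.get_state();print(s["tcp_pos"],s["force"])
r,t=rt(0);p=s["tcp_pos"]
env.movel(np.r_[p[:2]+.02*t,p[2]],.06); p=env.get_state()["tcp_pos"]
env.movel([p[0],p[1],.33],.2); env.reach([.50,.14,.33],quat(100)); snap("wrist","wrist8"); print(env.get_state()["time"])
X=np.array([np.cos(np.radians(YAW)),np.sin(np.radians(YAW))])
p,d,c=load("wrist8"); h=cv2.cvtColor(p,cv2.COLOR_BGR2HSV)
cv2.imwrite("pics/w8.png",cv2.resize(p[0:200,160:480],None,fx=2.5,fy=2.5,interpolation=2))
m=((h[...,0]>105)&(h[...,0]<128)&(h[...,1]>150)&(h[...,2]>60)).astype(np.uint8)
n,l,st,ce=cv2.connectedComponentsWithStats(m)
for i in range(1,n):
    if st[i,4]>300:
        v,u=np.nonzero(l==i);P=pts(c,d,np.c_[u,v]); sx=(P[:,:2]-[.549,.268])@X
        print(st[i],np.median(P,0),"sx",np.percentile(sx,[2,50,98]))
m=((h[...,0]<8)|(h[...,0]>172))&(h[...,1]>150)&(h[...,2]>60); m[:,:180]=0;m[:,250:]=0;m[:110]=0;m[190:]=0
v,u=np.nonzero(m);P=pts(c,d,np.c_[u,v]);P=P[P[:,2]>.13];k=(P.min(0)+P.max(0))/2;e=k[:2]-AX;print("knob",k,np.linalg.norm(e),"cam",np.arctan2(-e[1],-e[0])-np.radians(20+YAW))
```

```text
True
[0.451  0.1554 0.1888] [ 4.898  -6.0132 -0.95  ]
29.225
[ 386    0  120  117 6652] [0.6166 0.2635 0.1214] sx [0.0419 0.0645 0.1132]
[250  17  11  56 556] [0.476  0.2549 0.1082] sx [-0.0785 -0.0745 -0.0703]
knob [0.46   0.1899 0.2634] 0.042113960389766926 cam -0.1194096682221546
```

View pics/w8.png

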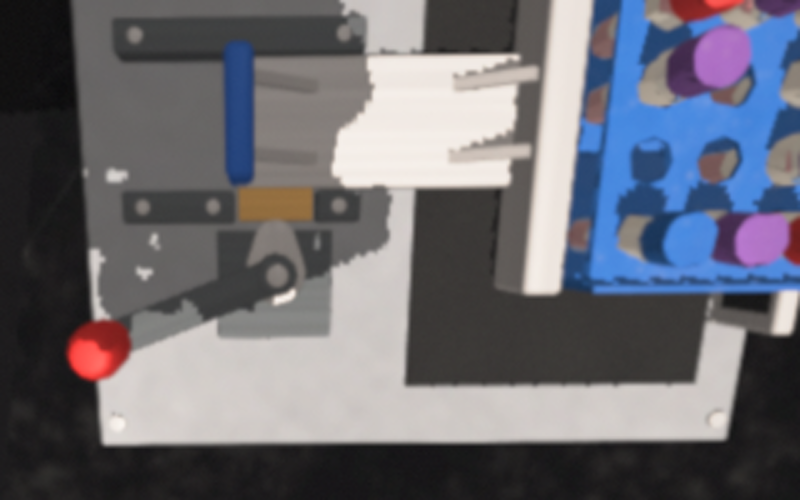

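Run:
```python
from h import *
_,d,c=load("wrist8");k=plane(c,[(199.2,140)],.14)[0];e=k[:2]-AX;print(k,np.linalg.norm(e),np.arctan2(-e[1],-e[0])-np.radians(30))
snap("scene","scene9"); snap("side","side9")
p1=cv2.imread("pics/scene9.png")[170:270,150:250];p2=cv2.imread("pics/side9.png")[150:250,230:330]
cv2.imwrite("pics/z9.png",cv2.resize(np.hstack([p1,p2]),None,fx=4,fy=4,interpolation=2))
```

```text
[0.44483792 0.17387731 0.14      ] 0.06297112851748685 0.02098002017749767
```

View pics/z9.png

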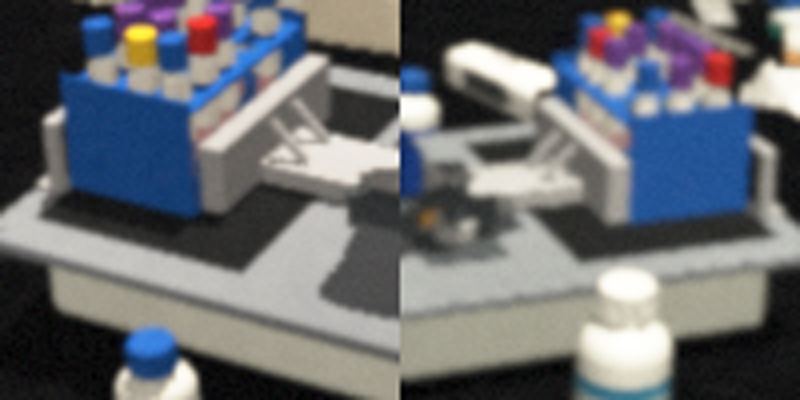

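Run:
```python
from cell import env,job
env.dwell(.3); job.job_done(); s=env.get_state(); print(s["time"],s["force"])
```

```text
the job is handed in; nothing more can be done
the job is handed in; nothing more can be done
```

The rack is clamped and the lever is locked. I handed the job in at about 30 s of the 72 s allowed. No verdict was reported.

With the fingers closed I swung the lever out to its end stop. Then I pushed the slide by its blue plate until it stopped firmly, swung the lever back to its locked stop, and moved clear.

**Last checks:**
- **Slide:** the wrist depth picture puts the plate's rear face at x ≈ -78 mm in the shaker frame, so the joint is at about 0.050 m, which is tight. It had not moved after locking.
- **Cam:** about 0.02 rad by casting a ray to the knob top, against a limit of 0.2. A rougher automatic estimate from the depth points gave -0.12 rad. I threw that one out because its point selection was bad: it put the knob at a height of 0.26 m.
- **Rack:** upright and square by eye, with the bar against it. Its rear edge is at about 42 mm, as expected for a tight rack. I judged contact with the fence by eye only. The side view shows a thin dark line between rack and fence, which I took to be shadow.
- **Bottles and dish:** the arm stayed well clear of all three. I did not re-measure their positions.

**What went differently than planned:** the first push on the plate stopped at its 14 N limit, and I took this to be short of the fence. Four more pushes at 15 N moved it only about 1.5 mm in total, and the finger slid about 4 mm down the plate. The slide had in fact already been about tight.

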